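Load and clamp the dowelled drill jig

TASK

Load the drill jig: lay the slotted strap clamp flat in the jig's nest, then lower the bush plate, level and gently, over both dowel pins until it rests on the strap. Then press both toggle-clamp handles fully down so that they hold the plate, and leave everything clamped.

Things in the scene. Friction and masses are not known exactly. Their poses are not given: they have to be found in the camera images.
- jig: Drill jig fixed on the worktop: dark steel base 116 x 280 x 16 mm, nest in the middle, two upright steel dowel pins on a diagonal, a toggle clamp at each end. Origin: centre of its underside, on the worktop; x across it (away from the robot), y along it (to the robot's left), z up; turned by up to 0.15 rad.
- nest (a point): Centre of the nest floor, the base's top, 16 mm over the worktop; axes as the jig's. The strap lies here flat, its length along y: 31 mm between two pairs of 10 mm high side stops, 106 mm between two 11.5 mm high end stops. The side stops stand only 26 to 46 mm from the centre along y: the middle 52 mm are open at both sides for fingers.
- big_pin_tip (a point): Tip of the thicker dowel pin: 16 mm diameter, bullet-nosed over its top 9 mm (8 mm at the tip), top 49 mm over the worktop. At x = -30 mm, y = -57 mm from the nest's centre.
- small_pin_tip (a point): Tip of the thinner dowel pin: 12 mm diameter, bullet-nosed over its top 9 mm (4 mm at the tip), top 49 mm over the worktop. At x = +30 mm, y = +57 mm from the nest's centre.
- plate_grip (a point): Centre of the bush plate's lifting handle, a dark bar 14 mm wide (x), 66 mm long (y), 14 mm high on two posts at the plate's middle. The bar's centre is 44 mm over the plate's underside and 32 mm over its top; seated on the strap in the jig it is 73 mm over the worktop. Axes as the plate's; fitted, they lie as the jig's (half round it does not fit).
- bush_plate: Bush plate: aluminium plate 90 (x) x 150 (y) x 12 mm with a lifting handle and two drill bushes standing 4 mm proud, 40 mm either side of the middle along y; about 0.5 kg. Lies flat at the left at the start, turned by up to 0.25 rad; on the straight way to the jig a hand wheel of the mill stands out, up to 0.24 m high: carry the plate over it. Origin: centre of its underside.
- plate_round_hole (a point): Centre of the plate's round hole at its underside, x = -30 mm, y = -57 mm from the plate's centre: 18 mm diameter, through, for the thicker pin.
- plate_slot (a point): Centre of the plate's slot at its underside, x = +30 mm, y = +57 mm from the plate's centre: 14 mm (x) by 18 mm (y), through, for the thinner pin.
- strap_mid (a point): Centre of the slotted strap clamp, the workpiece: dark steel bar 25 (x) x 100 (y) x 13 mm (z), 0.17 kg, lying flat on the worktop between jig and plate at the start, its length pointing away from the robot within 0.25 rad; this point is 6.5 mm over its underside. Either end may lie either way in the nest.
- left_handle (a joint): Toggle clamp handle at the jig's +y end: 0 open (up and outward, 55 degrees over level), 0.82 rad fully down at its stop (8 degrees). Pressing it down swings the upright hold-down arm onto the plate. Stays where left; 2 to 5 N at the grip, 15 N at its stop. A straight press down, 155 mm out from the jig's centre on its middle line, shuts it. The open arm's top is 110 mm over the worktop.
- right_handle (a joint): The same for the toggle clamp at the jig's -y end (the robot's right).
- left_grip (a point): Point on the axis of the left handle's round black grip (17 mm thick, 22 to 72 mm from the pivot), 47 mm from the pivot. Moves with the handle from 151 mm out from the jig's centre along y and 99 mm over the worktop (open) to 171 mm out and 67 mm over the worktop (down). The pivot is 124 mm out and 61 mm over the worktop.
- right_grip (a point): The same for the right handle, at the jig's -y end.

How it is judged:
On the way, in this order (a step that is already met when the one before it is completed fails the run):
1. the strap lies flat in the nest, let go (horizontal distance between strap_mid and nest below 0.008 m and z of strap_mid in the frame of nest below 0.009 m and angle between the y axis of strap_mid and the y axis of jig, either way round below 0.12 rad and contact force between the fingers and strap below 0.1 N), for 0.2 s.
2. the bush plate lies level on the strap with both pins in their holes, both clamps still open (horizontal distance between plate_round_hole and big_pin_tip below 0.004 m and horizontal distance between plate_slot and small_pin_tip below 0.005 m and z of plate_grip in the frame of nest below 0.0595 m and angle between plate_grip's own z axis and vertical below 0.05 rad and value of joint each of left_handle, right_handle below 0.5 rad), for 0.2 s.
3. one clamp handle is fully down (value of joint any of left_handle, right_handle above 0.75 rad), for 0.1 s.
At the end, for the whole second after the job is handed in: Strap flat in the nest (within 8 mm of its centre); bush plate on it, level within 0.04 rad, handle centre 54.5 to 59.5 mm over the nest floor, round hole within 4 mm and slot within 5 mm of their pin axes; both clamp handles down at 0.75 rad or more (value of joint each of left_handle, right_handle above 0.75 rad and horizontal distance between plate_round_hole and big_pin_tip below 0.004 m and horizontal distance between plate_slot and small_pin_tip below 0.005 m and z of plate_grip in the frame of nest between 0.0545 and 0.0595 m and angle between plate_grip's own z axis and vertical below 0.04 rad and horizontal distance between strap_mid and nest below 0.008 m and z of strap_mid in the frame of nest below 0.009 m); the robot touches nothing.
It fails at once if the plate is dropped onto the jig (faster than 0.5 m/s within 40 mm over its seat) (horizontal distance between plate_grip and nest below 0.03 m and z of plate_grip in the frame of nest below 0.097 m and linear speed of bush_plate above 0.5 m/s).
It fails at once if the plate is forced down crooked (tilted more than 0.2 rad while on the pins) (horizontal distance between plate_grip and nest below 0.03 m and z of plate_grip in the frame of nest below 0.075 m and angle between plate_grip's own z axis and vertical above 0.2 rad).
It also fails if it takes over 72 s, if anything falls off the work surface, if the arm or the gripper's body presses on something with over 40 N, if the wrist force passes 120 N, or if a joint passes its speed limit or range.

ROBOT

A 6-joint arm with a two-finger parallel gripper is mounted at the origin on a cart in front of the work surface, level with it; the furniture and walls round the work are solid. World frame = base frame: x ahead of the robot, y to its left, z up, the work surface at z = 0. Lengths are in m, angles in rad, forces in N, time in s.
With the tool pointing down it reaches from about 0.25 to 0.775 m from the base axis. Payload 4 kg.
Tool frame: the origin (TCP) lies on the centre line of the jaws, within the pads' length; the fingertips stand 25 mm ahead of it and the grasp point (between the pads) lies 6 mm ahead of it; z points along the fingers, y is the line along which they close (so a half turn about z gives the same grasp; the last joint's range is limited). The gripper opens to 94 mm and grips with 3 to 60 N. Pads are 16 mm wide; open, the fingers measure 119 mm over their backs; the gripper's body (75 mm by 177 mm) begins 78 mm behind the grasp point.
Start: joints at [-0.103, 0.087, 1.371, -0, 1.684, -0.103], TCP at [0.55, -0, 0.231] pointing down, gripper open.
Joint ranges: [-3.1, 3.1], [-0.76, 2.03], [0.27, 2.55], [-1.08, 4.22], [0.17, 2.65], [-2.57, 2.57]. Speed limits (rad/s): [2.79, 2.79, 3.14, 3.14, 3.14, 3.14].

INTERFACE

Orientations are given as [roll, pitch, yaw] about the fixed x, y, z axes, in that order (R = Rz(yaw) Ry(pitch) Rx(roll)).
In Python, from bench import robot, imaging gives the robot as it stands. The module is installed in compiled form; this text tells all that it offers.
- The arm moves only by the tool drive_tool, never from a script. Its argument "series" is a list of rows, each a list of 3 entries, a list of its own where there are three numbers: the finger opening in m, from 0 to 0.094, then the shift along the tool's x, y, z in m, then the turn, a rotation vector about the tool's x, y, z in rad. A call has 1 to 5 rows; each row is the pose to reach, as a shift and turn from the pose commanded when the call began, along the tool's axes at that moment; what a row does not reach only later rows make up. A row lasts 1/8 s, in which the tool goes at most 62.5 mm and 10.7 degrees, less where a joint would pass 70% of its speed; a pose out of reach is approached as far as the arm can. A call with a gripper value outside its range is refused whole. The fingers move at their own pace and stop on an object; the grip force is fixed at half the most. Time passes only in rows, so rows that repeat a pose let the fingers close. It gives the time, the measured TCP pose, the force, the opening and the grip force at its end, in the units of the state.
- robot.get_obs(): the state, without advancing time (a new reading comes with each control period).
- imaging.snapshot(name): name is "scene" or "side" or "wrist"; returns the picture (480x640x3 uint8, red, green, blue); there is no depth.
- imaging.get_calibration(name): a dict with "intrinsics" (3x3 intrinsics, pixels), "position" and "rotation" of the camera in the world. Camera axes: x right, y up, looking along -z (the intrinsics and any distortion apply to the point x, -y, -z); pixel columns grow to the right and rows downward; lengths in m; the calibration is good to about 2 mm. A picture is of the moment at which its call begins: read the wrist's pose just before it. get_calibration takes no time and is no camera call; for the wrist camera it gives the pose at the moment of the call.
- robot.close_job(): hands the job in; it is judged then, once.
The state is a dict: "time": time; "joint_positions": joint angles; "qvel": joint speeds; "joint_torque": joint torques, N m; "tool_pos": TCP position; "ee_rot": TCP orientation; "wrist_force": force on the tool from outside, world axes, zero at the start; "wrist_torque": the same for the moment, N m; "width": finger opening in m; "finger_force": force on a finger pad.
Only numpy, scipy, OpenCV 4.12 (cv2) and the standard library are available. Lean on these libraries where they do the work, as an engineer would, in place of code of your own. Each camera call takes 0.05 s, during which the arm holds its last target. There are 200 camera calls.

## Working session

There is one attempt and no reset: what is moved stays moved. The work goes in short steps, Python scripts to look and compute and a tool call to move; the robot and the scene stay as the last step left them, time stands still between calls to the robot, and variables do not carry over. Pictures are saved under pics/ and viewed, at most 14 in all, crops included, and the job is handed in when it is done.

Besides the shell and the picture viewer there is one more tool, called as a command line: name --argument value ..., lists and objects as JSON in quotes. drive_tool: Moves the arm, as the interface text tells. Its arguments: {"type":"object","properties":{"series":{"type":"array"}},"required":["series"]}

```bash
mkdir -p pics; cat > h.py <<'E'
import numpy as np, cv2
from bench import robot, imaging
def snap(n,f):
    c=imaging.get_calibration(n); im=imaging.snapshot(n)
    cv2.imwrite('pics/'+f,cv2.cvtColor(im,cv2.COLOR_RGB2BGR)); np.savez('pics/'+f+'.npz',K=c['intrinsics'],p=c['position'],R=c['rotation']); return c
def px2w(f,uv,z):
    c=np.load('pics/'+f+'.npz'); K,p,R=c['K'],c['p'],c['R']
    d=np.linalg.inv(K)@np.array([uv[0],uv[1],1.]); d=R@(d*[1,-1,-1]); return p+d*(z-p[2])/d[2]
def w2px(f,w):
    c=np.load('pics/'+f+'.npz'); q=c['R'].T@(np.array(w)-c['p'])*[1,-1,-1]; q=c['K']@q; return q[:2]/q[2]
E
python3 - <<'E'
from h import *
for n in ('scene','side','wrist'):
    c=snap(n,n+'0.png'); print(n,c)
o=robot.get_obs(); print(o)
E
```

```text
scene {'intrinsics': array([[516.36653047,   0.        , 316.51340166],
       [  0.        , 516.36653047, 232.92961293],
       [  0.        ,   0.        ,   1.        ]]), 'position': array([ 0.07159511, -0.62152147,  0.98761873]), 'rotation': array([ 0.72342852, -0.01470082, -0.55269356])}
side {'intrinsics': array([[624.0117613 ,   0.        , 318.19616669],
       [  0.        , 624.0117613 , 243.74912209],
       [  0.        ,   0.        ,   1.        ]]), 'position': array([0.19153543, 1.07480371, 1.05015516]), 'rotation': array([ 0.83777457,  0.00522268, -2.86194619])}
wrist {'intrinsics': array([[332.87368802,   0.        , 317.7976169 ],
       [  0.        , 332.87368802, 236.90651924],
       [  0.        ,   0.        ,   1.        ]]), 'position': array([0.54978637, 0.08057612, 0.38371508]), 'rotation': array([-0.27791277,  0.003042  ,  0.00037506])}
{'time': 0.15, 'joint_positions': array([-1.03085707e-01,  8.77716367e-02,  1.37188247e+00,  4.64437452e-06,
        1.68360163e+00, -1.03050048e-01]), 'qvel': array([ 8.96046566e-05, -9.91004271e-04, -5.45493425e-03,  1.42720607e-03,
       -1.58818824e-03, -1.09723609e-03]), 'joint_torque': array([ 1.24418581e-03, -3.40636396e+01, -3.02795255e+01,  7.18983379e-02,
        3.04441026e-02, -1.11468453e-04]), 'tool_pos': array([5.49624818e-01, 4.35663169e-05, 2.29592946e-01]), 'ee_rot': array([-3.13993886e+00, -1.75669443e-04,  1.57076104e+00]), 'wrist_force': array([ 0.54145768, -0.29474433,  0.53248211]), 'wrist_torque': array([-0.00178615, -0.03299397,  0.05295225]), 'finger_force': 0.0, 'width': 0.09404261223152456}
```

```bash
cat > h.py <<'E'
import numpy as np, cv2
from scipy.spatial.transform import Rotation as Ro
from bench import robot, imaging
def snap(n,f):
    c=imaging.get_calibration(n); im=imaging.snapshot(n)
    cv2.imwrite('pics/'+f,cv2.cvtColor(im,cv2.COLOR_RGB2BGR)); np.savez('pics/'+f+'.npz',K=c['intrinsics'],p=c['position'],R=c['rotation']); return c
def cal(f):
    c=np.load('pics/'+f+'.npz'); return c['K'],c['p'],Ro.from_euler('xyz',c['R']).as_matrix()
def px2w(f,uv,z):
    K,p,R=cal(f)
    d=np.linalg.inv(K)@np.array([uv[0],uv[1],1.]); d=R@(d*[1,-1,-1]); return p+d*(z-p[2])/d[2]
def w2px(f,w):
    K,p,R=cal(f); q=R.T@(np.array(w)-p)*[1,-1,-1]; q=K@q; return q[:2]/q[2]
E
echo ok
```

```text
ok
```

View pics/scene0.png

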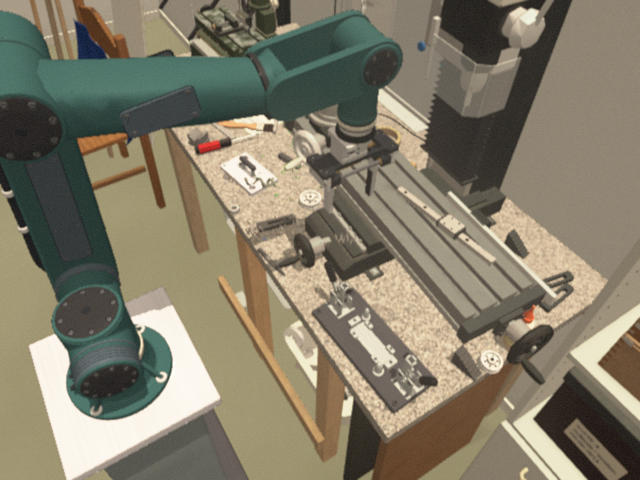

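View pics/wrist0.png

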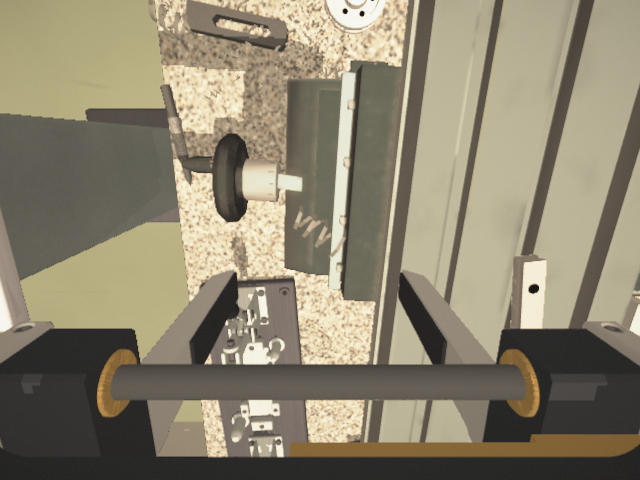

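View pics/side0.png

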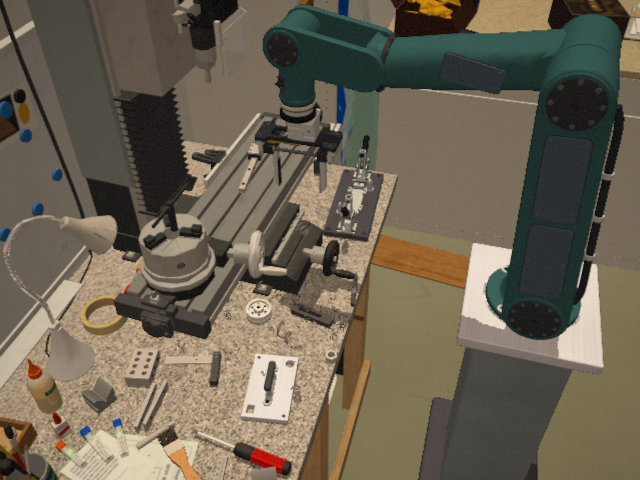

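The scene camera shows the jig at about (375,345) with both handles up. The wrist shows the strap at (237,25) and the hand wheel at (230,175). The side camera shows the plate at (271,388) with its handle at (269,376), and the strap at (313,312).

```bash
python3 - <<'E'
from h import *
np.set_printoptions(precision=4,suppress=True)
print('strap side',px2w('side0.png',(313,312),.013))
for p in [(187,37),(190,3),(283,48),(288,22),(237,25)]: print('strap wr',px2w('wrist0.png',p,.013))
for p in [(257,354),(299,357),(242,416),(286,422)]: print('plate',px2w('side0.png',p,.012))
print('bar',px2w('side0.png',(270,366),.051),px2w('side0.png',(267,386),.051))
print('barS',px2w('scene0.png',(247,166),.051),px2w('scene0.png',(245,160),.051))
for p in [(313,312),(352,288),(393,408),(438,380)]: print('jig',px2w('scene0.png',p,.016))
for p in [(292,278),(306,457),(222,280)]: print('jigw',px2w('wrist0.png',p,.016))
for p in [(327,229),(342,171),(371,237),(397,177)]: print('jigside',px2w('side0.png',p,.016))
print('wheel top',px2w('wrist0.png',(231,135),.1),px2w('wrist0.png',(231,220),.1))
big=cv2.imread('pics/scene0.png')
a=cv2.resize(big[270:410,300:450],None,fx=4,fy=4,interpolation=3); cv2.imwrite('pics/c1.png',a)
E
```

```text
strap side [0.4634 0.1894 0.013 ]
strap wr [0.4192 0.1804 0.013 ]
strap wr [0.4252 0.2096 0.013 ]
strap wr [0.5139 0.1706 0.013 ]
strap wr [0.5195 0.1934 0.013 ]
strap wr [0.4694 0.1908 0.013 ]
plate [0.543  0.3319 0.012 ]
plate [0.4566 0.3155 0.012 ]
plate [0.5194 0.4785 0.012 ]
plate [0.4347 0.4679 0.012 ]
bar [0.4949 0.3806 0.051 ] [0.4849 0.4265 0.051 ]
barS [0.4828 0.3798 0.051 ] [0.4893 0.4049 0.051 ]
jig [ 0.4051 -0.0932  0.016 ]
jig [ 0.5156 -0.0842  0.016 ]
jig [ 0.4239 -0.3597  0.016 ]
jig [ 0.5368 -0.3606  0.016 ]
jigw [ 0.518  -0.0753  0.016 ]
jigw [ 0.5321 -0.3484  0.016 ]
jigw [ 0.4344 -0.078   0.016 ]
jigside [ 0.5077 -0.0876  0.016 ]
jigside [ 0.5339 -0.3432  0.016 ]
jigside [ 0.3934 -0.0877  0.016 ]
jigside [ 0.3781 -0.3567  0.016 ]
wheel top [0.4781 0.086  0.1   ] [0.4731 0.0149 0.1   ]
```

View pics/c1.png

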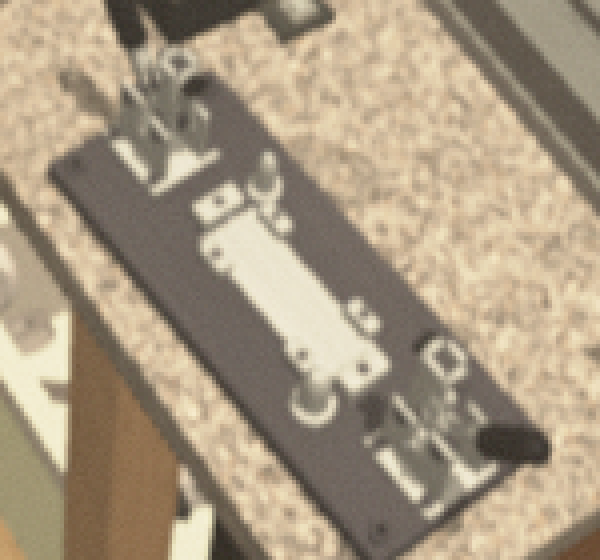

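drive_tool --series '[[0.094, [0.0, 0.0, -0.055], [0, 0, -0.18]], [0.094, [0.03, -0.03, -0.07], [0, 0, -0.36]], [0.094, [0.08, -0.06, -0.07], [0, 0, -0.54]], [0.094, [0.13, -0.09, -0.07], [0, 0, -0.72]], [0.094, [0.18, -0.115, -0.07], [0, 0, -0.9]]]'

```text
time: 0.78
tool_pos: [0.4337, 0.1812, 0.3004]
ee_rot: [3.141, 0.0, 2.476]
wrist_force: [0.5, 0.6, -0.4]
width: 0.0941
finger_force: 0.0
```

```bash
python3 - <<'E'
from h import *
from scipy.optimize import least_squares
for n,a,b in [('white',(307,143),(256,253)),('black',(305,247),(330,258))]:
    r=least_squares(lambda w:np.r_[w2px('scene0.png',w)-a,w2px('side0.png',w)-b],[.5,.1,.1]); print(n,r.x,r.cost)
E
```

```text
white [0.57442526 0.22329001 0.19652231] 4.186762392567559
black [0.46614359 0.04986158 0.05250574] 2.710025354474695
```

drive_tool --series '[[0.094, [0.0, 0.0, 0.02], [0, 0, -0.18]], [0.094, [0.0, 0.0, 0.04], [0, 0, -0.36]], [0.094, [0.0, 0.0, 0.05], [0, 0, -0.534]], [0.094, [0.0, 0.0, 0.05], [0, 0, -0.534]]]'

```text
time: 1.27
tool_pos: [0.4343, 0.1799, 0.2492]
ee_rot: [-3.14, -0.002, 3.003]
wrist_force: [-0.3, 1.2, 1.0]
width: 0.0943
finger_force: 0.0
```

```bash
python3 - <<'E'
from h import *
print(robot.get_obs()['tool_pos'],robot.get_obs()['ee_rot']); print(snap('wrist','w1.png'))
snap('scene','s1.png')
E
```

```text
[0.43431906 0.17989064 0.24918246] [-3.14047496e+00 -2.48823162e-03  3.00290083e+00]
{'intrinsics': array([[332.87368802,   0.        , 317.7976169 ],
       [  0.        , 332.87368802, 236.90651924],
       [  0.        ,   0.        ,   1.        ]]), 'position': array([0.35531297, 0.1915508 , 0.40365107]), 'rotation': array([-2.74648424e-01,  1.16159876e-03,  1.43250091e+00])}
```

View pics/w1.png

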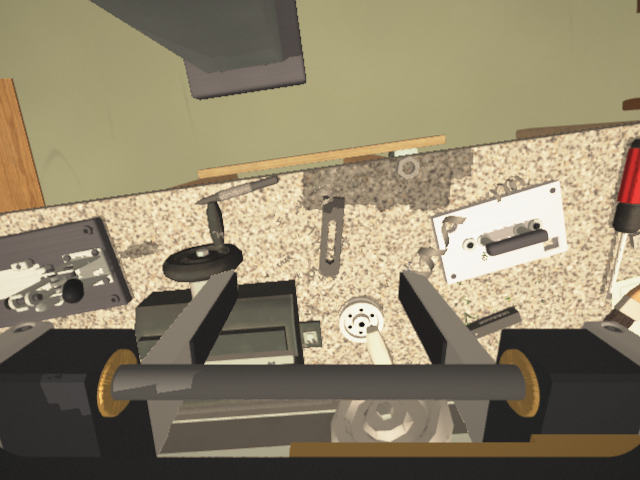

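The strap lies at (332,236) with ends at about (333,197) and (330,275). The plate has corners (432,218), (558,181), (567,245) and (448,284), and its handle bar is at (517,243).

```bash
python3 - <<'E'
from h import *
np.set_printoptions(precision=4,suppress=True)
f='w1.png'
print('strap',[px2w(f,p,.013) for p in [(323,196),(344,197),(320,275),(341,276),(332,236)]])
im=cv2.imread('pics/w1.png'); 
# strap dark segmentation
g=cv2.GaussianBlur(im,(3,3),0).max(2); m=((g<110)).astype(np.uint8); m[:, :300]=0; m[:,360:]=0; m[:185]=0; m[290:]=0
m=cv2.morphologyEx(m,cv2.MORPH_CLOSE,np.ones((9,9)))
n,l,s,c=cv2.connectedComponentsWithStats(m); i=1+s[1:,4].argmax(); print(s[i],c[i])
r=cv2.minAreaRect(np.argwhere(l==i)[:,::-1].astype(np.float32)); print(r)
print([px2w(f,p,.013) for p in cv2.boxPoints(r)])
# plate
w=((im.min(2)>185)).astype(np.uint8); w[:,:425]=0;w[:,575:]=0;w[:170]=0;w[295:]=0
w=cv2.morphologyEx(cv2.morphologyEx(w,cv2.MORPH_OPEN,np.ones((3,3))),cv2.MORPH_CLOSE,np.ones((15,15)))
n,l,s,c=cv2.connectedComponentsWithStats(w); i=1+s[1:,4].argmax()
r=cv2.minAreaRect(np.argwhere(l==i)[:,::-1].astype(np.float32)); print(r)
q=np.array([px2w(f,p,.012) for p in cv2.boxPoints(r)]); print(q,q.mean(0))
q=np.array([px2w(f,p,.012) for p in [(432,218),(558,181),(567,245),(448,284)]]); print(q,q.mean(0))
print('bar',px2w(f,(487,249),.051),px2w(f,(547,236),.051))
print('wheel',px2w(f,(168,262),.07),px2w(f,(240,262),.07),px2w(f,(372,330),.1))
E
```

```text
strap [array([0.4155, 0.1889, 0.013 ]), array([0.4201, 0.2133, 0.013 ]), array([0.514 , 0.1718, 0.013 ]), array([0.519 , 0.1978, 0.013 ]), array([0.4655, 0.1932, 0.013 ])]
[323 196  22  17 274] [332.4015 203.208 ]
((333.5, 204.0), (21.0, 16.0), 0.0)
[array([0.4345, 0.1863, 0.013 ]), array([0.4155, 0.1889, 0.013 ]), array([0.4189, 0.2134, 0.013 ]), array([0.438 , 0.2112, 0.013 ])]
((503.0, 228.0), (112.0, 140.0), 90.0)
[[0.4055 0.3188 0.012 ]
 [0.4279 0.4793 0.012 ]
 [0.5708 0.4888 0.012 ]
 [0.5464 0.3125 0.012 ]] [0.4877 0.3999 0.012 ]
[[0.46   0.3152 0.012 ]
 [0.436  0.4627 0.012 ]
 [0.5169 0.478  0.012 ]
 [0.549  0.3314 0.012 ]] [0.4905 0.3968 0.012 ]
bar [0.4934 0.3618 0.051 ] [0.4873 0.4271 0.051 ]
wheel [0.4539 0.0164 0.07  ] [0.4645 0.0924 0.07  ] [0.5462 0.2209 0.1   ]
```

drive_tool --series '[[0.07, [-0.031, 0.0175, 0.05], [0, 0, 0.025]], [0.07, [-0.031, 0.0175, 0.11], [0, 0, 0.025]], [0.07, [-0.031, 0.0175, 0.17], [0, 0, 0.025]], [0.07, [-0.031, 0.0175, 0.205], [0, 0, 0.025]], [0.07, [-0.031, 0.0175, 0.221], [0, 0, 0.025]]]'

```text
time: 2.0
tool_pos: [0.4673, 0.1928, 0.0277]
ee_rot: [-3.14, -0.003, 2.978]
wrist_force: [0.1, -0.4, 0.2]
width: 0.0702
finger_force: 0.0
```

drive_tool --series '[[0.07, [0, 0, 0], [0, 0, 0]], [0.01, [0, 0, 0], [0, 0, 0]], [0.01, [0, 0, 0], [0, 0, 0]], [0.01, [0, 0, 0], [0, 0, 0]], [0.01, [0, 0, 0], [0, 0, 0]]]'

```text
time: 2.62
tool_pos: [0.4684, 0.1932, 0.03]
ee_rot: [3.141, 0.001, 2.98]
wrist_force: [-0.5, -0.4, -0.5]
width: 0.0331
finger_force: 0.0
```

drive_tool --series '[[0.01, [0, 0, 0], [0, 0, 0]], [0.01, [0, 0, 0], [0, 0, 0]], [0.01, [0, 0, 0], [0, 0, 0]]]'

```text
time: 3.0
tool_pos: [0.4682, 0.1928, 0.0297]
ee_rot: [-3.141, 0.0, 2.98]
wrist_force: [-1.5, -2.0, 2.7]
width: 0.0245
finger_force: 29.9
```

drive_tool --series '[[0.01, [0, 0, -0.05], [0, 0, 0]], [0.01, [0, 0, -0.11], [0, 0, 0]], [0.01, [0, 0, -0.17], [0, 0, 0.05]], [0.01, [0, 0, -0.23], [0, 0, 0.2]], [0.01, [0, 0, -0.27], [0, 0, 0.38]]]'

```text
time: 3.62
tool_pos: [0.4684, 0.1936, 0.3023]
ee_rot: [3.139, 0.002, 2.594]
wrist_force: [1.0, -0.0, -2.2]
width: 0.0246
finger_force: 29.9
```

drive_tool --series '[[0.01, [-0.03, -0.05, 0], [0, 0, 0.17]], [0.01, [-0.06, -0.1, 0], [0, 0, 0.35]], [0.01, [-0.09, -0.15, 0], [0, 0, 0.53]], [0.01, [-0.12, -0.2, 0], [0, 0, 0.71]], [0.01, [-0.15, -0.25, 0], [0, 0, 0.89]]]'

```text
time: 4.25
tool_pos: [0.4674, -0.0999, 0.2987]
ee_rot: [-3.141, -0.001, 1.704]
wrist_force: [0.4, -0.5, -1.2]
width: 0.0246
finger_force: 29.9
```

drive_tool --series '[[0.01, [-0.05, -0.007, 0], [0, 0, 0.07]], [0.01, [-0.1, -0.014, 0], [0, 0, 0.07]], [0.01, [-0.15, -0.021, 0], [0, 0, 0.07]], [0.01, [-0.198, -0.027, 0], [0, 0, 0.07]], [0.01, [-0.198, -0.027, 0], [0, 0, 0.07]]]'

```text
time: 4.88
tool_pos: [0.4678, -0.3009, 0.2971]
ee_rot: [-3.139, -0.002, 1.635]
wrist_force: [-0.5, 0.5, -3.1]
width: 0.0249
finger_force: 29.9
```

```bash
python3 - <<'E'
from h import *
o=robot.get_obs();print(o['tool_pos'],o['ee_rot']); print(snap('wrist','w2.png'))
im=cv2.imread('pics/w2.png'); cv2.imwrite('pics/w2c.png',cv2.resize(im[0:300,170:470],None,fx=2,fy=2,interpolation=3))
E
```

```text
[ 0.46783795 -0.30090314  0.29708347] [-3.13918518e+00 -2.29924032e-03  1.63537815e+00]
{'intrinsics': array([[332.87368802,   0.        , 317.7976169 ],
       [  0.        , 332.87368802, 236.90651924],
       [  0.        ,   0.        ,   1.        ]]), 'position': array([ 0.46298683, -0.22083082,  0.45153776]), 'rotation': array([-0.27574206,  0.00350393,  0.06496745])}
```

View pics/w2c.png

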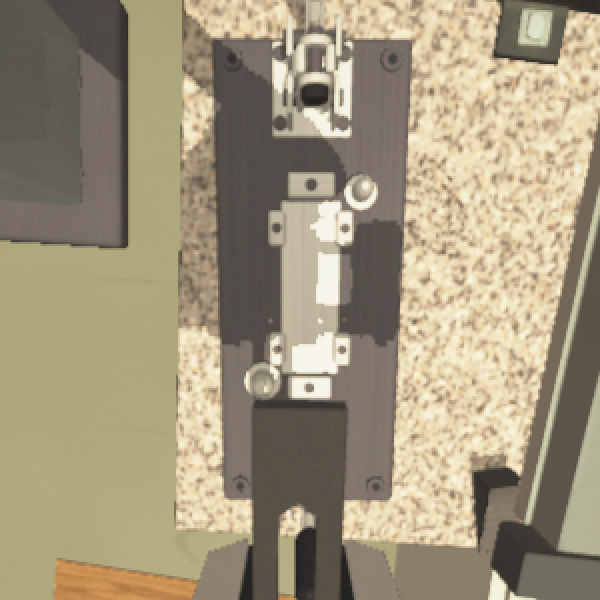

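The jig fills the crop. The base corners are (215,40), (411,41), (391,498) and (226,498), the end-stop screws are (311,185) and (309,388), the side-stop screws are (277,228), (345,228), (277,350) and (342,350), and the pins are (363,187) and (262,383).

```bash
python3 - <<'E'
from h import *
np.set_printoptions(precision=4,suppress=True)
P=lambda x,y,z:px2w('w2.png',(170+x/2,y/2),z)
b=np.array([P(*p,.016) for p in [(215,40),(411,41),(391,498),(226,498)]]);print('base',b,b.mean(0))
b=np.array([P(*p,.016) for p in [(232,59),(393,59),(376,486),(240,485)]]);print('basescrews',b,b.mean(0))
b=np.array([P(*p,.0275) for p in [(311,185),(309,388)]]);print('end',b,b.mean(0), np.arctan2(-(b[0]-b[1])[0],(b[0]-b[1])[1]))
b=np.array([P(*p,.026) for p in [(277,228),(345,228),(342,350),(277,350)]]);print('side',b,b.mean(0))
b=np.array([P(364,184,.049),P(262,384,.049)]);print('pins',b,b.mean(0)); d=b[0]-b[1]; print(np.arctan2(d[1],d[0])-np.arctan2(114,60))
for c in [(.466,-.2195)]:
  for (x,y,z) in [(-.03,-.057,.049),(.03,.057,.049),(-.03,-.057,.016),(.03,.057,.016)]:
    a=.07; w=[c[0]+x*np.cos(a)-y*np.sin(a),c[1]+x*np.sin(a)+y*np.cos(a),z]; q=w2px('w2.png',w); print((q[0]-170)*2,q[1]*2)
E
```

```text
base [[ 0.4065 -0.0886  0.016 ]
 [ 0.5188 -0.0819  0.016 ]
 [ 0.5359 -0.3568  0.016 ]
 [ 0.4229 -0.3643  0.016 ]] [ 0.471  -0.2229  0.016 ]
basescrews [[ 0.4166 -0.0976  0.016 ]
 [ 0.5094 -0.0917  0.016 ]
 [ 0.5248 -0.3489  0.016 ]
 [ 0.4321 -0.3543  0.016 ]] [ 0.4707 -0.2231  0.016 ]
end [[ 0.4669 -0.1635  0.0275]
 [ 0.4741 -0.2833  0.0275]] [ 0.4705 -0.2234  0.0275] 0.06062393786877867
side [[ 0.4482 -0.1885  0.026 ]
 [ 0.489  -0.1858  0.026 ]
 [ 0.4933 -0.2581  0.026 ]
 [ 0.4523 -0.2608  0.026 ]] [ 0.4707 -0.2233  0.026 ]
pins [[ 0.4962 -0.164   0.049 ]
 [ 0.445  -0.2795  0.049 ]] [ 0.4706 -0.2217  0.049 ]
0.06743875364223206
253.91650582895863 381.6920780878613
356.93725634797477 176.85004639310404
257.14011776009056 374.65674285670997
352.2962031212926 185.40386261104325
```

```bash
python3 - <<'E'
from h import *
np.set_printoptions(precision=4,suppress=True)
o=robot.get_obs(); t=o['tool_pos']; R=Ro.from_euler('xyz',o['ee_rot']).as_matrix()
z=t[2]-.0297+.013
for p in [(252,408),(347,408)]:
  w=px2w('w2.png',(170+p[0]/2,p[1]/2),z); print(w, R.T@(w-t))
c=np.array([.4707,-.2231,t[2]]); print(t,o['ee_rot'],'delta tool',R.T@(c-t), 'yaw want',np.pi/2+.061)
E
```

```text
[ 0.4531 -0.2521  0.281 ] [ 0.0479 -0.0118  0.0169]
[ 0.4777 -0.2505  0.281 ] [0.0478 0.0128 0.0168]
[ 0.4681 -0.2991  0.2977] [-3.1399 -0.0028  1.6375] delta tool [0.0756 0.0077 0.0002] yaw want 1.6317963267948965
```

drive_tool --series '[[0.01, [0.05, 0.007, 0.0], [0, 0, 0.005]], [0.01, [0.077, 0.007, 0.05], [0, 0, 0.005]], [0.01, [0.077, 0.007, 0.11], [0, 0, 0.005]], [0.01, [0.077, 0.007, 0.17], [0, 0, 0.005]], [0.01, [0.077, 0.007, 0.21], [0, 0, 0.005]]]'

```text
time: 5.55
tool_pos: [0.4687, -0.218, 0.0863]
ee_rot: [-3.139, -0.003, 1.637]
wrist_force: [0.3, 0.1, -1.3]
width: 0.0244
finger_force: 29.9
```

drive_tool --series '[[0.01, [0, 0, 0.01], [0, 0, 0]], [0.01, [0, 0, 0.02], [0, 0, 0]], [0.01, [0, 0, 0.03], [0, 0, 0]], [0.01, [0, 0, 0.038], [0, 0, 0]], [0.01, [0, 0, 0.044], [0, 0, 0]]]'

```text
time: 6.18
tool_pos: [0.4704, -0.2212, 0.0457]
ee_rot: [3.141, 0.0, 1.635]
wrist_force: [0.5, -0.1, 12.5]
width: 0.0249
finger_force: 29.9
```

drive_tool --series '[[0.05, [0, 0, -0.001], [0, 0, 0]], [0.05, [0, 0, -0.001], [0, 0, 0]], [0.05, [0, 0, -0.001], [0, 0, 0]], [0.05, [0, 0, -0.03], [0, 0, 0]], [0.05, [0, 0, -0.08], [0, 0, 0]]]'

```text
time: 6.8
tool_pos: [0.4687, -0.2201, 0.1242]
ee_rot: [-3.137, -0.003, 1.635]
wrist_force: [1.1, -0.6, 0.2]
width: 0.0502
finger_force: 0.0
```

drive_tool --series '[[0.094, [-0.05, 0, -0.05], [0, 0, 0]], [0.094, [-0.075, 0, -0.11], [0, 0, 0]], [0.094, [-0.075, 0, -0.17], [0, 0, 0]], [0.094, [-0.075, 0, -0.175], [0, 0, 0]]]'

```text
time: 7.3
tool_pos: [0.4761, -0.2974, 0.3068]
ee_rot: [3.133, 0.007, 1.634]
wrist_force: [-0.2, 0.5, 0.8]
width: 0.0866
finger_force: 0.0
```

```bash
python3 - <<'E'
from h import *
o=robot.get_obs();print(o['tool_pos'],o['ee_rot']); snap('wrist','w3.png')
im=cv2.imread('pics/w3.png'); cv2.imwrite('pics/w3c.png',cv2.resize(im[0:300,170:470],None,fx=2,fy=2,interpolation=3))
E
```

```text
[ 0.47607235 -0.29737136  0.30684117] [3.13338428 0.00715047 1.63392004]
```

View pics/w3c.png

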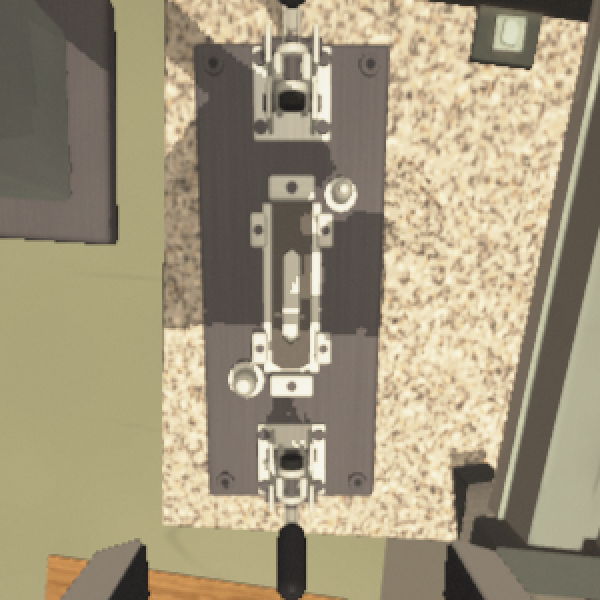

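Strap seated flat and centred between the stops: its middle is at about (291,287) in the crop, and the nest stops are centred on the same point. Next is the plate.

drive_tool --series '[[0.094, [0.06, 0.005, 0], [0, 0, 0]], [0.094, [0.12, 0.01, 0], [0, 0, 0]], [0.094, [0.18, 0.015, 0], [0, 0, 0]], [0.094, [0.24, 0.02, 0], [0, 0, 0]], [0.094, [0.3, 0.025, 0], [0, 0, 0]]]'

```text
time: 7.98
tool_pos: [0.4795, 0.0073, 0.2981]
ee_rot: [-3.138, -0.001, 1.635]
wrist_force: [0.6, 0.7, -0.2]
width: 0.0944
finger_force: 0.0
```

drive_tool --series '[[0.094, [0.06, 0.005, 0], [0, 0, -0.02]], [0.094, [0.12, 0.01, 0], [0, 0, -0.05]], [0.094, [0.18, 0.015, 0], [0, 0, -0.1]], [0.094, [0.24, 0.02, 0], [0, 0, -0.12]], [0.094, [0.3, 0.025, 0], [0, 0, -0.12]]]'

```text
time: 8.6
tool_pos: [0.4852, 0.308, 0.298]
ee_rot: [-3.138, 0.001, 1.756]
wrist_force: [0.5, -0.9, 0.9]
width: 0.0939
finger_force: 0.0
```

drive_tool --series '[[0.094, [0.0, 0.0, 0], [0, 0, 0]], [0.094, [0, 0, 0], [0, 0, 0]]]'

```text
time: 8.85
tool_pos: [0.4857, 0.3059, 0.2986]
ee_rot: [-3.138, 0.002, 1.756]
wrist_force: [-0.1, -0.6, -1.0]
width: 0.0939
finger_force: 0.0
```

```bash
python3 - <<'E'
from h import *
o=robot.get_obs();print(o['tool_pos'],o['ee_rot']); snap('wrist','w4.png')
im=cv2.imread('pics/w4.png'); cv2.imwrite('pics/w4c.png',cv2.resize(im[0:300,170:470],None,fx=2,fy=2,interpolation=3))
E
```

```text
[0.48573546 0.30585595 0.29855556] [-3.13843547e+00  1.63232059e-03  1.75556232e+00]
```

View pics/w4c.png

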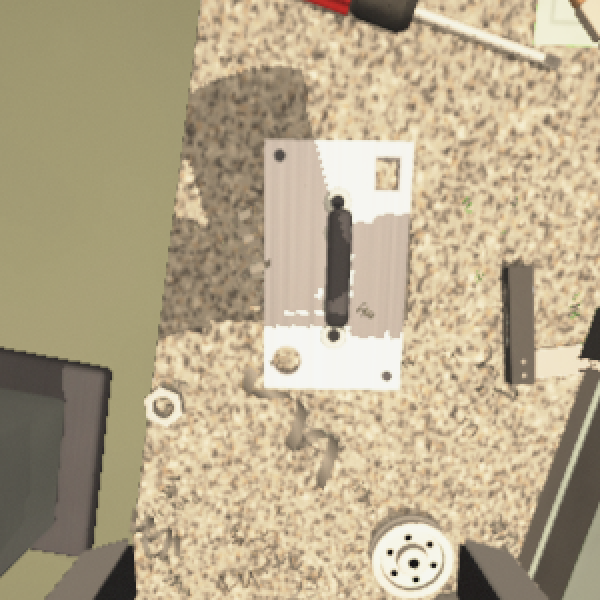

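The plate has corners (265,140), (413,141), (401,389) and (264,389). The round hole is at (287,359), the slot at (387,174), and the bar runs from (340,207) to (337,327). It is the right way round.

```bash
python3 - <<'E'
from h import *
np.set_printoptions(precision=4,suppress=True)
P=lambda x,y,z:px2w('w4.png',(170+x/2,y/2),z)
b=np.array([P(*p,.012) for p in [(265,140),(413,141),(401,389),(264,389)]]);print(b,b.mean(0))
for d in (b[0]-b[3],b[1]-b[2]): print(np.arctan2(-d[0],d[1]))
for d in (b[1]-b[0],b[2]-b[3]): print(np.arctan2(d[1],d[0]))
h=np.array([P(287,359,.012),P(387,174,.012)]); d=h[1]-h[0]; print('holes',h,h.mean(0),np.arctan2(d[1],d[0])-np.arctan2(114,60),np.linalg.norm(d))
e=np.array([P(340,207,.058),P(337,327,.056)]);d=e[0]-e[1];print('bar',e,e.mean(0),np.arctan2(-d[0],d[1]),np.linalg.norm(d))
o=robot.get_obs(); R=Ro.from_euler('xyz',o['ee_rot']).as_matrix()
for c in (b.mean(0),h.mean(0),e.mean(0)): print(R.T@(np.r_[c[:2],.051+.006]-o['tool_pos']))
E
```

```text
[[0.4362 0.4628 0.012 ]
 [0.5239 0.4786 0.012 ]
 [0.5508 0.3313 0.012 ]
 [0.4614 0.3145 0.012 ]] [0.4931 0.3968 0.012 ]
0.1680150246134973
0.1805898025074997
0.17816626070776584
0.18577156220741312
holes [[0.4728 0.3367 0.012 ]
 [0.5126 0.4579 0.012 ]] [0.4927 0.3973 0.012 ] 0.1677185601925537 0.12752872685638783
bar [[0.4864 0.4292 0.058 ]
 [0.498  0.3651 0.056 ]] [0.4922 0.3972 0.057 ] 0.17847877111348284 0.06508398225455364
[0.0891 0.0241 0.2421]
[0.0896 0.0238 0.2421]
[0.0896 0.0233 0.2421]
```

drive_tool --series '[[0.06, [0.05, 0.024, 0.02], [0, 0, 0.01]], [0.06, [0.0895, 0.024, 0.06], [0, 0, 0.01]], [0.06, [0.0895, 0.024, 0.12], [0, 0, 0.01]], [0.06, [0.0895, 0.024, 0.18], [0, 0, 0.01]], [0.06, [0.0895, 0.024, 0.21], [0, 0, 0.01]]]'

```text
time: 9.52
tool_pos: [0.4922, 0.3953, 0.0859]
ee_rot: [-3.135, 0.003, 1.742]
wrist_force: [-0.5, 0.4, 1.0]
width: 0.0601
finger_force: 0.0
```

drive_tool --series '[[0.05, [0, 0, 0.02], [0, 0, 0]], [0.05, [0, 0, 0.041], [0, 0, 0]], [0.0, [0, 0, 0.041], [0, 0, 0]], [0.0, [0, 0, 0.041], [0, 0, 0]], [0.0, [0, 0, 0.041], [0, 0, 0]]]'

```text
time: 10.15
tool_pos: [0.4947, 0.399, 0.0515]
ee_rot: [3.138, -0.001, 1.744]
wrist_force: [-0.5, 0.3, 0.2]
width: 0.0233
finger_force: 0.0
```

drive_tool --series '[[0.0, [0, 0, 0], [0, 0, 0]], [0.0, [0, 0, 0], [0, 0, 0]], [0.0, [0, 0, 0], [0, 0, 0]], [0.0, [0, 0, 0], [0, 0, 0]]]'

```text
time: 10.65
tool_pos: [0.4934, 0.3988, 0.0508]
ee_rot: [3.141, -0.0, 1.745]
wrist_force: [-3.1, -2.1, 5.1]
width: 0.0134
finger_force: 30.0
```

drive_tool --series '[[0.0, [0, 0, -0.03], [0, 0, 0]], [0.0, [0, 0, -0.08], [0, 0, 0]], [0.0, [0, 0, -0.14], [0, 0, 0]], [0.0, [0, 0, -0.2], [0, 0, 0]], [0.0, [0, 0, -0.26], [0, 0, 0]]]'

```text
time: 11.28
tool_pos: [0.4935, 0.3983, 0.3095]
ee_rot: [-3.14, 0.001, 1.745]
wrist_force: [1.3, 0.4, -4.7]
width: 0.0133
finger_force: 30.0
```

drive_tool --series '[[0.0, [0, 0, -0.03], [0, 0, 0]], [0.0, [0, 0, -0.03], [0, 0, 0]], [0.0, [0, 0, -0.03], [0, 0, 0]]]'

```text
time: 11.65
tool_pos: [0.4934, 0.3983, 0.336]
ee_rot: [-3.137, 0.002, 1.745]
wrist_force: [-0.5, 0.6, -5.5]
width: 0.0136
finger_force: 30.0
```

```bash
python3 - <<'E'
from h import *
o=robot.get_obs();print(o['tool_pos'],o['ee_rot'],o['width']); snap('wrist','w5.png')
im=cv2.imread('pics/w5.png'); cv2.imwrite('pics/w5c.png',im[0:420,100:540])
E
```

```text
[0.49336245 0.3982916  0.33599001] [-3.13710215e+00  2.24491348e-03  1.74474356e+00] 0.013600866057467341
```

View pics/w5c.png

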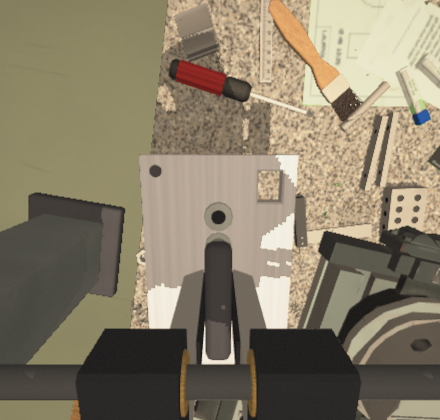

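The plate is in hand. Its far corners are at about (139,156) and (299,154), the slot is at (269,186), and the bush is at (218,217) in the crop.

```bash
python3 - <<'E'
from h import *
np.set_printoptions(precision=4,suppress=True)
o=robot.get_obs(); t=o['tool_pos']; R=Ro.from_euler('xyz',o['ee_rot']).as_matrix()
def T(x,y,dz):
  w=px2w('w5.png',(100+x,y),t[2]+dz); return R.T@(w-t)
for n,p,dz in [('c0',(139,156),-.038),('c1',(299,154),-.038),('slot',(269.5,186),-.038),('bush',(218,217),-.034),('left edge',(148,327),-.038),('screw',(155,171),-.038)]: print(n,T(*p,dz))
# jig centre in w2 for reference
E
```

```text
c0 [ 0.073  -0.0444  0.0381]
c1 [0.0742 0.0456 0.0375]
slot [0.0563 0.0298 0.0377]
bush [0.0388 0.0002 0.0339]
left edge [-0.0357 -0.0456  0.0384]
screw [ 0.0647 -0.0358  0.038 ]
```

drive_tool --series '[[0.0, [-0.03, -0.006, 0], [0, 0, 0]], [0.0, [-0.085, -0.018, 0], [0, 0, 0]], [0.0, [-0.14, -0.03, 0], [0, 0, 0]], [0.0, [-0.195, -0.042, 0], [0, 0, 0]], [0.0, [-0.25, -0.054, 0], [0, 0, 0]]]'

```text
time: 12.32
tool_pos: [0.4827, 0.1411, 0.3365]
ee_rot: [-3.137, 0.0, 1.745]
wrist_force: [0.7, -0.7, -4.6]
width: 0.0137
finger_force: 30.0
```

drive_tool --series '[[0.0, [-0.055, -0.012, 0], [0, 0, 0.02]], [0.0, [-0.11, -0.024, 0], [0, 0, 0.05]], [0.0, [-0.165, -0.036, 0], [0, 0, 0.08]], [0.0, [-0.22, -0.047, 0], [0, 0, 0.112]], [0.0, [-0.25, -0.054, 0], [0, 0, 0.112]]]'

```text
time: 12.95
tool_pos: [0.4727, -0.115, 0.3363]
ee_rot: [-3.137, -0.001, 1.63]
wrist_force: [0.5, 0.6, -3.4]
width: 0.0133
finger_force: 30.0
```

drive_tool --series '[[0.0, [-0.04, -0.004, 0], [0, 0, 0]], [0.0, [-0.06, -0.006, 0], [0, 0, 0]], [0.0, [-0.06, -0.006, 0], [0, 0, 0]], [0.0, [-0.06, -0.006, 0], [0, 0, 0]]]'

```text
time: 13.45
tool_pos: [0.4715, -0.1718, 0.3389]
ee_rot: [-3.141, -0.002, 1.634]
wrist_force: [0.1, 0.7, -4.1]
width: 0.0142
finger_force: 30.0
```

```bash
cat > d.py <<'E'
from h import *
np.set_printoptions(precision=4,suppress=True)
P=[];Q=[]
import sys
for i in range(4):
    o=robot.get_obs(); P.append(o['tool_pos']);Q.append(o['ee_rot']); imaging.snapshot('side')
t=np.mean(P,0); y=np.mean([q[2] for q in Q])
R=Ro.from_euler('xyz',[np.pi,0,y]).as_matrix()
print(np.array(P),Q[-1],y); print('delta',R.T@(np.array([.4707,-.2221,.079])-t),'yaw err',y-1.634, o['wrist_force'])
E
python3 d.py
```

```text
[[ 0.4715 -0.1718  0.3389]
 [ 0.4716 -0.1716  0.3393]
 [ 0.4717 -0.1716  0.3395]
 [ 0.4717 -0.1717  0.3396]] [ 3.1411 -0.0002  1.6347] 1.6344756135710516
delta [-0.0503 -0.0041  0.2603] yaw err 0.0004756135710517473 [ 0.9167 -0.3625 -3.5966]
```

drive_tool --series '[[0.0, [-0.05, -0.004, 0], [0, 0, 0]], [0.0, [-0.05, -0.004, 0.05], [0, 0, 0]], [0.0, [-0.05, -0.004, 0.11], [0, 0, 0]], [0.0, [-0.05, -0.004, 0.17], [0, 0, 0]], [0.0, [-0.05, -0.004, 0.21], [0, 0, 0]]]'

```text
time: 14.28
tool_pos: [0.4695, -0.2215, 0.1262]
ee_rot: [-3.139, -0.002, 1.634]
wrist_force: [0.3, -0.6, -3.4]
width: 0.014
finger_force: 30.0
```

drive_tool --series '[[0.0, [0, 0, 0.01], [0, 0, 0]], [0.0, [0, 0, 0.015], [0, 0, 0]], [0.0, [0, 0, 0.015], [0, 0, 0]], [0.0, [0, 0, 0.015], [0, 0, 0]]]'

```text
time: 14.78
tool_pos: [0.4718, -0.2237, 0.1167]
ee_rot: [3.138, 0.002, 1.633]
wrist_force: [0.6, -0.4, -4.0]
width: 0.0139
finger_force: 30.0
```

```bash
python3 d.py; python3 - <<'E'
from h import *
snap('wrist','w6.png')
im=cv2.imread('pics/w6.png'); cv2.imwrite('pics/w6c.png',cv2.resize(im[100:300,200:460],None,fx=3,fy=3,interpolation=3))
E
```

```text
[[ 0.4718 -0.2237  0.1167]
 [ 0.4716 -0.2236  0.1164]
 [ 0.4714 -0.2235  0.116 ]
 [ 0.4712 -0.2234  0.1157]] [3.1398 0.0012 1.6328] 1.6328018836771556
delta [ 0.0015 -0.0007  0.0372] yaw err -0.0011981163228442782 [ 0.3932 -0.3245 -4.478 ]
```

View pics/w6c.png

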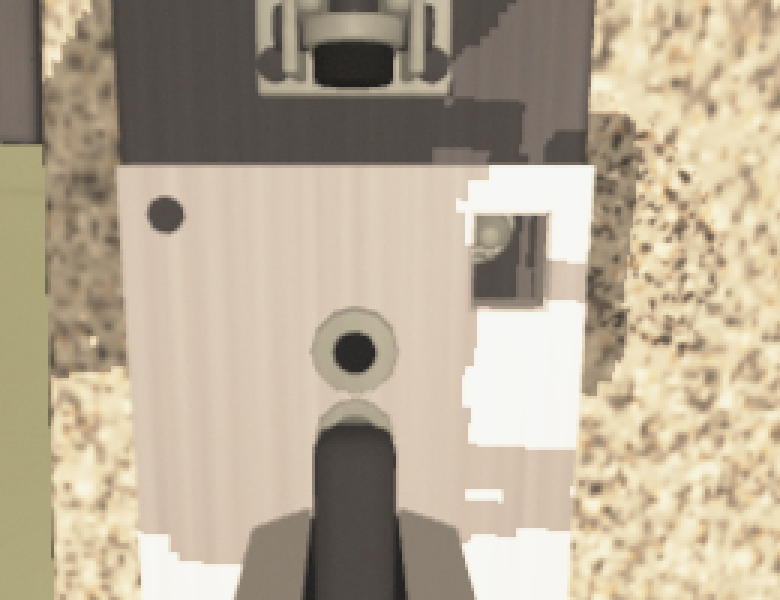

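The small pin's tip shows through the slot at (490,233), with the slot's centre at (510,259) in the crop.

```bash
python3 - <<'E'
from h import *
np.set_printoptions(precision=4,suppress=True)
o=robot.get_obs(); t=o['tool_pos']; print(t)
R=Ro.from_euler('xyz',[np.pi,0,1.634]).as_matrix()
f=lambda x,y,z: px2w('w6.png',(200+x/3,100+y/3),z)
pin=f(490,233,.049)
for z in (.1145-.038,t[2]-.038):
  s=f(510,259,z); print(pin,s,'pin-slot tool',R.T@(pin-s),'slot in tool',R.T@(s-t))
E
```

```text
[ 0.4709 -0.2232  0.1151]
[ 0.4971 -0.1636  0.049 ] [ 0.4975 -0.1657  0.0765] pin-slot tool [ 0.0021 -0.0003  0.0275] slot in tool [0.0557 0.0302 0.0386]
[ 0.4971 -0.1636  0.049 ] [ 0.4974 -0.1656  0.0771] pin-slot tool [ 0.002  -0.0002  0.0281] slot in tool [0.0558 0.0301 0.038 ]
```

drive_tool --series '[[0.0, [0.0017, -0.0004, 0.004], [0, 0, 0]], [0.0, [0.0017, -0.0004, 0.008], [0, 0, 0]], [0.0, [0.0017, -0.0004, 0.012], [0, 0, 0]], [0.0, [0.0017, -0.0004, 0.016], [0, 0, 0]], [0.0, [0.0017, -0.0004, 0.02], [0, 0, 0]]]'

```text
time: 15.65
tool_pos: [0.4701, -0.2213, 0.0941]
ee_rot: [-3.141, -0.0, 1.633]
wrist_force: [0.2, 0.2, -3.5]
width: 0.0139
finger_force: 30.0
```

drive_tool --series '[[0.0, [0, 0, 0.003], [0, 0, 0]], [0.0, [0, 0, 0.006], [0, 0, 0]], [0.0, [0, 0, 0.008], [0, 0, 0]]]'

```text
time: 16.02
tool_pos: [0.4701, -0.2214, 0.0863]
ee_rot: [3.142, -0.0, 1.633]
wrist_force: [0.5, -0.4, -3.9]
width: 0.0136
finger_force: 30.0
```

drive_tool --series '[[0.0, [0, 0, 0.002], [0, 0, 0]], [0.0, [0, 0, 0.004], [0, 0, 0]], [0.0, [0, 0, 0.006], [0, 0, 0]], [0.0, [0, 0, 0.0075], [0, 0, 0]], [0.0, [0, 0, 0.0075], [0, 0, 0]]]'

```text
time: 16.65
tool_pos: [0.4703, -0.2215, 0.0798]
ee_rot: [3.141, 0.0, 1.633]
wrist_force: [-1.6, 1.1, 1.3]
width: 0.0135
finger_force: 30.0
```

drive_tool --series '[[0.04, [0, 0, 0], [0, 0, 0]], [0.04, [0, 0, 0], [0, 0, 0]], [0.04, [0, 0, 0], [0, 0, 0]], [0.04, [0, 0, -0.02], [0, 0, 0]], [0.04, [0, 0, -0.06], [0, 0, 0]]]'

```text
time: 17.27
tool_pos: [0.4689, -0.2206, 0.1375]
ee_rot: [-3.138, -0.003, 1.633]
wrist_force: [1.1, 0.5, -1.1]
width: 0.04
finger_force: 0.0
```

drive_tool --series '[[0.0, [-0.01, 0, -0.06], [0, 0, 0]], [0.0, [-0.04, 0, -0.11], [0, 0, 0]], [0.0, [-0.075, 0, -0.16], [0, 0, 0]], [0.0, [-0.075, 0, -0.16], [0, 0, 0]], [0.0, [-0.075, 0, -0.16], [0, 0, 0]]]'

```text
time: 17.9
tool_pos: [0.4746, -0.2959, 0.2979]
ee_rot: [-3.141, -0.001, 1.633]
wrist_force: [-0.8, -0.0, 0.4]
width: 0.0002
finger_force: 0.0
```

```bash
python3 d.py; python3 - <<'E'
from h import *
snap('wrist','w7.png')
im=cv2.imread('pics/w7.png'); cv2.imwrite('pics/w7c.png',cv2.resize(im[0:300,170:470],None,fx=2,fy=2,interpolation=3))
E
```

```text
[[ 0.4746 -0.2959  0.2979]
 [ 0.4744 -0.2953  0.297 ]
 [ 0.4743 -0.2951  0.2967]
 [ 0.4743 -0.2951  0.2967]] [-3.1387 -0.0028  1.6338] 1.6333104708884105
delta [0.0733 0.0009 0.2181] yaw err -0.0006895291115893709 [ 0.2999 -0.0113  0.3509]
```

View pics/w7c.png

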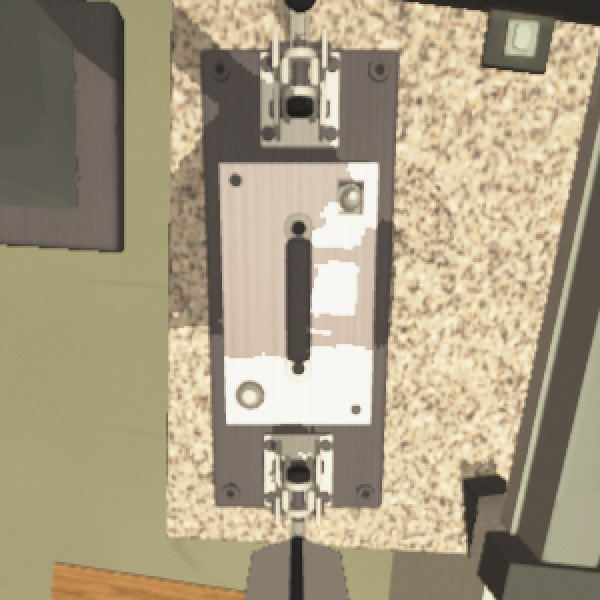

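Plate is seated: both pins show in their holes at (250,395) and (351,197), both clamps still open. Now the right handle.

drive_tool --series '[[0.0, [-0.05, 0.001, 0], [0, 0, 0]], [0.0, [-0.083, 0.001, 0.02], [0, 0, 0]], [0.0, [-0.083, 0.001, 0.07], [0, 0, 0]], [0.0, [-0.083, 0.001, 0.115], [0, 0, 0]], [0.0, [-0.083, 0.001, 0.13], [0, 0, 0]]]'

```text
time: 18.77
tool_pos: [0.4794, -0.3772, 0.1644]
ee_rot: [-3.136, -0.006, 1.633]
wrist_force: [-0.8, -0.2, 0.5]
width: 0.0003
finger_force: 0.0
```

drive_tool --series '[[0.0, [0, 0, 0.01], [0, 0, 0]], [0.0, [0, 0, 0.02], [0, 0, 0]], [0.0, [0, 0, 0.03], [0, 0, 0]], [0.0, [0, 0, 0.04], [0, 0, 0]], [0.0, [0, 0, 0.05], [0, 0, 0]]]'

```text
time: 19.4
tool_pos: [0.4815, -0.3795, 0.1198]
ee_rot: [3.14, 0.002, 1.633]
wrist_force: [0.6, -0.4, 3.4]
width: 0.0005
finger_force: 1.3
```

Pressing the handle now (about 3 N); continue.

drive_tool --series '[[0.0, [0, 0, 0.006], [0, 0, 0]], [0.0, [0, 0, 0.012], [0, 0, 0]], [0.0, [0, 0, 0.016], [0, 0, 0]], [0.0, [0, 0, 0.019], [0, 0, 0]], [0.0, [0, 0, 0.021], [0, 0, 0]]]'

```text
time: 20.02
tool_pos: [0.4812, -0.3795, 0.0995]
ee_rot: [3.14, 0.001, 1.633]
wrist_force: [-1.2, -0.3, 13.4]
width: 0.0004
finger_force: 6.0
```

drive_tool --series '[[0.0, [0, 0, 0.001], [0, 0, 0]], [0.0, [0, 0, 0.002], [0, 0, 0]], [0.0, [0, 0, 0.002], [0, 0, 0]]]'

```text
time: 20.4
tool_pos: [0.4812, -0.3795, 0.0994]
ee_rot: [3.14, 0.002, 1.633]
wrist_force: [-2.3, 0.7, 13.7]
width: 0.0005
finger_force: 6.8
```

drive_tool --series '[[0.0, [0, 0, 0.002], [0, 0, 0]], [0.0, [0, 0, 0.004], [0, 0, 0]], [0.0, [0, 0, 0.004], [0, 0, 0]], [0.0, [0, 0, 0.004], [0, 0, 0]]]'

```text
time: 20.9
tool_pos: [0.4814, -0.3797, 0.0989]
ee_rot: [3.139, 0.004, 1.633]
wrist_force: [-6.7, 4.2, 25.5]
width: 0.0004
finger_force: 12.6
```

drive_tool --series '[[0.0, [0, 0, -0.05], [0, 0, 0]], [0.0, [0, 0, -0.11], [0, 0, 0]], [0.0, [0.06, -0.001, -0.12], [0, 0, 0]], [0.0, [0.12, -0.001, -0.12], [0, 0, 0]], [0.0, [0.18, -0.001, -0.12], [0, 0, 0]]]'

```text
time: 21.52
tool_pos: [0.4679, -0.1968, 0.2107]
ee_rot: [-3.14, -0.003, 1.633]
wrist_force: [0.9, 0.1, 0.2]
width: 0.0005
finger_force: 0.0
```

drive_tool --series '[[0.0, [0.06, 0, 0], [0, 0, 0]], [0.0, [0.11, 0, 0], [0, 0, 0]], [0.0, [0.131, 0, 0], [0, 0, 0]], [0.0, [0.131, 0, 0.03], [0, 0, 0]], [0.0, [0.131, 0, 0.05], [0, 0, 0]]]'

```text
time: 22.15
tool_pos: [0.4592, -0.0671, 0.1595]
ee_rot: [-3.138, -0.003, 1.634]
wrist_force: [0.6, 0.0, 0.9]
width: 0.0005
finger_force: 0.0
```

```bash
sed 's/\[.4707,-.2221,.079\]/[.4611,-.0684,.099]/' d.py > d2.py; python3 d2.py
```

```text
[[ 0.4592 -0.0671  0.1595]
 [ 0.4577 -0.0669  0.1566]
 [ 0.458  -0.0673  0.158 ]
 [ 0.4591 -0.0677  0.1598]] [-3.1365 -0.0026  1.6333] 1.6337447069202011
delta [-0.0013  0.0025  0.0595] yaw err -0.0002552930797987685 [ 0.4085 -0.0913  0.1236]
```

drive_tool --series '[[0.0, [-0.001, 0.0015, 0.01], [0, 0, 0]], [0.0, [-0.001, 0.0015, 0.02], [0, 0, 0]], [0.0, [-0.001, 0.0015, 0.03], [0, 0, 0]], [0.0, [-0.001, 0.0015, 0.04], [0, 0, 0]], [0.0, [-0.001, 0.0015, 0.047], [0, 0, 0]]]'

```text
time: 22.98
tool_pos: [0.4622, -0.0693, 0.1145]
ee_rot: [3.142, -0.001, 1.633]
wrist_force: [-0.8, 0.2, 2.9]
width: 0.0006
finger_force: 1.2
```

drive_tool --series '[[0.0, [0, 0, 0.005], [0, 0, 0]], [0.0, [0, 0, 0.01], [0, 0, 0]], [0.0, [0, 0, 0.014], [0, 0, 0]], [0.0, [0, 0, 0.016], [0, 0, 0]], [0.0, [0, 0, 0.016], [0, 0, 0]]]'

```text
time: 23.6
tool_pos: [0.4623, -0.0693, 0.0995]
ee_rot: [3.141, -0.0, 1.633]
wrist_force: [-1.6, 2.0, 5.0]
width: 0.0002
finger_force: 2.5
```

drive_tool --series '[[0.0, [0, 0, 0.002], [0, 0, 0]], [0.0, [0, 0, 0.004], [0, 0, 0]], [0.0, [0, 0, 0.006], [0, 0, 0]], [0.0, [0, 0, 0.007], [0, 0, 0]], [0.0, [0, 0, 0.007], [0, 0, 0]]]'

```text
time: 24.22
tool_pos: [0.4627, -0.0692, 0.0984]
ee_rot: [3.139, 0.0, 1.633]
wrist_force: [-12.6, 5.5, 31.2]
width: 0.0007
finger_force: 15.1
```

At the stop (31 N, no travel). Withdraw and check.

drive_tool --series '[[0.0, [0, 0, -0.05], [0, 0, 0]], [0.0, [0, 0, -0.11], [0, 0, 0]], [0.0, [-0.05, 0, -0.15], [0, 0, 0]], [0.0, [-0.11, 0, -0.18], [0, 0, 0]], [0.0, [-0.17, 0, -0.2], [0, 0, 0]]]'

```text
time: 24.85
tool_pos: [0.4724, -0.2347, 0.291]
ee_rot: [3.14, 0.002, 1.633]
wrist_force: [-0.3, 0.7, -0.4]
width: 0.0005
finger_force: 0.0
```

drive_tool --series '[[0.0, [-0.06, 0, 0], [0, 0, 0]], [0.0, [-0.075, 0, 0], [0, 0, 0]], [0.0, [-0.075, 0, 0], [0, 0, 0]]]'

```text
time: 25.22
tool_pos: [0.4766, -0.3081, 0.2883]
ee_rot: [-3.14, -0.002, 1.631]
wrist_force: [0.4, 0.0, -0.5]
width: 0.0005
finger_force: 0.0
```

```bash
python3 - <<'E'
from h import *
snap('wrist','w8.png'); snap('side','e8.png')
a=cv2.resize(cv2.imread('pics/w8.png')[0:300,200:440],None,fx=1.8,fy=1.8,interpolation=3)
b=cv2.resize(cv2.imread('pics/e8.png')[120:260,290:420],(360,388),interpolation=3)
c=np.zeros((540,792,3),np.uint8); c[:,:432]=a[:540]; c[:388,432:]=b; cv2.imwrite('pics/c8.png',c)
E
```

```text
(no output)
```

View pics/c8.png

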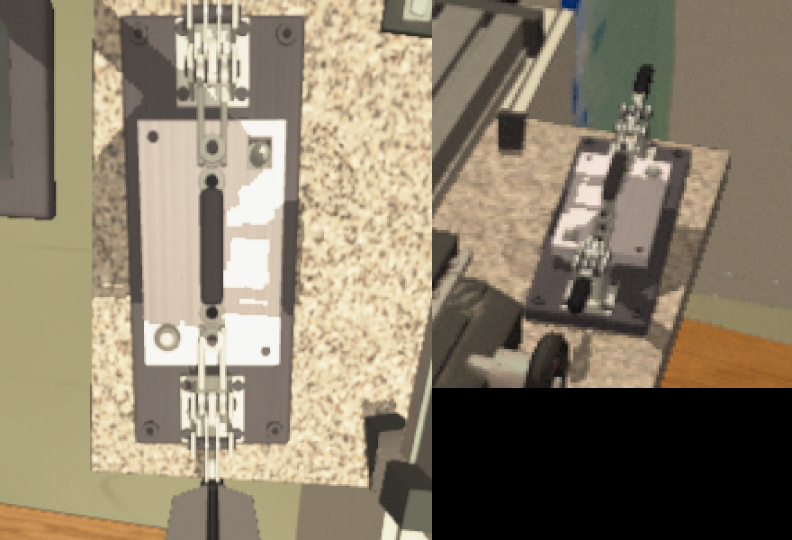

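Both hold-down arms lie on the plate at (212,150) and (212,335), and both pins are in their holes. Handing in.

```bash
python3 -c "
from bench import robot
print(robot.close_job())"
```

```text
the job is handed in; nothing more can be done
None
```

The strap is in the nest, the bush plate is seated over both pins, and both clamps are pressed to their stops. The job was handed in at about 25 s of the 72 s allowed; the hand-in gave no verdict.

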